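Seal a stoppered bottle in the bench crimper

TASK

Fit the blue bottle carrier, with its bottle standing in it, to the crimper: lower its two keyholes over the two screw heads on the bed and slide it in under the jaw until it locks fully home. Then swing the crimper's lever all the way down to its stop to crimp the cap, and ease it back up to rest under control, without letting it fly up. Leave everything else on the bench where it stands.

Things in the scene. Friction and masses are not known exactly. Their poses are not given: they have to be found in the camera images.
- carrier_grip (a point): Centre of the grip block by which the blue plastic bottle carrier is picked up: 24 mm (x) x 36 mm (y) x 34 mm tall, gripped across either way; 23 mm above the carrier's underside. Axes: z up, +x from the block towards the nest, whose axis is 95 mm away. Carrier 0.17 kg (varies), nose-heavy towards the nest: hold the block firmly.
- carrier_seat (a point): Point on the carrier's underside on the axis of its nest; axes as carrier_grip. The plate is 6 mm thick and reaches 112 mm in -x, 36 mm in +x, 56 mm to each side. The nest is a collar of 46 mm bore, 53 mm outside, its rim 28 mm above the underside; the bottle stands in it.
- keyhole (a point): Point on the carrier's underside midway between the round openings of its two keyholes, 15 mm in +x of carrier_seat. The openings lie 40 mm to either side (y), 20 mm across; from each a slot 9.5 mm wide runs 60 mm in -x (towards the grip block). Axes as carrier_grip.
- press_seat (a point): Point on top of the crimper's bed, 22 mm above the bench, straight below the jaw: carrier_seat belongs here when the carrier is home, both with the same axes (z up, +x from the crimper's open front to its column). The carrier is lowered 60 mm in -x of here and slid +x. The bed reaches 125 mm in front and behind, 75 mm to each side.
- screws (a point): Point on the bed midway between the two shoulder screws, 45 mm in -x of press_seat, same axes. The screws stand 40 mm to either side (y): shank 6.5 mm across, head 14 mm across, from 8 to 12 mm above the bed (2 mm play over the 6 mm plate). Keyhole lies here when the carrier is lowered; home is 60 mm further in +x, where slot ends meet shanks.
- jaw_mouth (a point): Centre of the lower rim of the crimping jaw, 41 mm across; 106 mm above the bed with the lever up, 74 mm with it down. Above it hangs the cream head casting, 58 mm wide, from 130 to 205 mm above the bed, its front 29 mm in -x of the jaw's axis.
- bottle_mid (a point): Middle of the amber glass bottle standing in the carrier's nest: 42 mm diameter, 75 mm tall, 0.09 kg (varies), a loose aluminium cap with grey rubber centre on its neck. 37.5 mm above its foot, which stands 6 mm above the carrier's underside; 2 mm play all round in the nest. z is its upright axis.
- lever (a joint): Angle of the crimper's sprung lever, rad: 0 at rest (arm 60 degrees up, leaning to the front), growing as it is swung down to the front, hard stop at 1.2 (arm 9 degrees below level). The spring drives it back: about 7 N at the grip at the start, 14 N at the stop, and some damping; let go, it flies up to 0.
- lever_grip (a point): Centre of the black round grip at the lever's end, on the right (-y) side of the crimper: 22 mm diameter, 74 mm long, level along the crimper's y axis, revolving freely on its spindle so that a hand holding it need not turn. Pinch it or press it down from above. It moves on a circle of 170 mm radius about lever_pivot.
- lever_pivot (a point): Point on the fixed level hinge axis of the lever (crimper's y), abreast of the grip's middle, 163 mm above the bed; axes as press_seat. With the lever at angle q the grip's centre lies 170 mm x cos(1.047 - q) in -x and 170 mm x sin(1.047 - q) in z from here.
- sealed_bottle_mid (a point): Middle of a like bottle with a red top, already sealed, standing on the bench: not to be disturbed. 42 mm diameter, 76 mm tall.
- cap_tray: White open tray of aluminium caps, 100 x 70 mm, 30 mm tall, origin at the centre of its underside: not to be disturbed.
- dishes: Stack of three round culture dishes, 61 mm diameter, 44 mm tall, origin at the centre of its underside: not to be disturbed.
Mind the look-alikes: they are no part of the job. Of the things that look like the part that bears carrier_grip, take the one that is farthest from the robot's base at the start.

How it is judged:
By the outcome, as a careful person would: the job done as asked, in the order asked, and still so for the second after the job is handed in, with the robot touching nothing.
It also fails if it takes over 64 s, if anything falls off the work surface, if the arm or the gripper's body presses on something with over 40 N, if the wrist force passes 120 N, or if a joint passes its speed limit or range.

ROBOT

A 7-joint arm with a two-finger parallel gripper is mounted at the origin on the work surface. World frame = base frame: x ahead of the robot, y to its left, z up, the work surface at z = 0. Lengths are in m, angles in rad, forces in N, time in s.
With the tool pointing down it reaches from about 0.425 to 0.8 m from the base axis. Payload 8.3 kg.
Tool frame: the origin (TCP) lies midway between the tips of the shut fingers; the grasp point (between the pads) lies behind it (robot.grasp_offset is the z of the grasp point in the tool frame, in m); z points along the fingers, y is the direction in which the jaws open and shut (so a half turn about z gives the same grasp; the last joint's range is limited). The gripper opens to 85 mm and grips with 20 to 120 N. Pads are 22 mm wide; open, the fingers measure 114 mm over their backs; the gripper's body (76 mm by 85 mm) begins 54 mm behind the grasp point. The pads swing forward as they close: fully open they stand 13 mm farther back than shut.
Start: joints at [1.102, 0.383, 0.016, 1.37, -0.006, 1.388, -0.046], TCP at [0.247, -0.574, 0.231] pointing down, gripper open.
Joint ranges: [-2.95, 2.95], [-0.25, 2.06], [-1.52, 1.56], [0.18, 2.33], [-1.44, 4.58], [0.02, 2.06], [-3.01, 3.01]. Speed limits (rad/s): [2.39, 2.39, 3.01, 3.01, 3.14, 3.14, 3.14].

INTERFACE

Orientations are given as a rotation vector (axis times angle).
In Python, from station import robot gives the robot as it stands.
- The arm moves only by the shell command python3 -m creep 'ROWS'. ROWS is JSON, a list of rows, each an object with "turn": the turn, a rotation vector about the world's x, y, z in degrees, a list of three; "travel": the shift along the world's x, y, z in mm, a list of three; "hand": the closure in counts, from 0 (fully open) to 255 (shut). A call has 1 to 12 rows; each row shifts and turns the commanded pose from where the row before left it; what a row does not reach is not made up. A row lasts 1/10 s, in which the tool goes at most 50 mm and 8.59 degrees, less where a joint would pass 70% of its speed; a pose out of reach is approached as far as the arm can. A call is refused whole if a number of a shift passes 50 or a number of a turn 8.59, either way. A call with a gripper value outside its range is refused whole. The fingers move at their own pace and stop on an object; the grip force is fixed at half the most. Time passes only in rows, so rows that do not move let the fingers close. It gives the time, the measured TCP pose, the force and the opening at its end, in the units of the state.
- robot.get_obs(): the state, without advancing time (a new reading comes with each control period).
- robot.camera(name): name is "scene" or "top"; returns the picture (384x512x3 uint8, red, green, blue); there is no depth.
- robot.camera_info(name): a dict with "fx", "fy", "cx", "cy" (pixels), "R" (3x3) and "t" (3): a world point X has camera coordinates R X + t. Camera axes: x right, y down, z forward; pixel columns grow to the right and rows downward; lengths in m; the calibration is good to about 2 mm. A picture is of the moment at which its call begins. camera_info takes no time and is no camera call.
- robot.job_done(): hands the job in, once; it reports no verdict.
The state is a dict: "time_s": time; "joint_positions": joint angles; "joint_vel": joint speeds; "joint_torque": joint torques, N m; "tcp_pos": TCP position; "ee_rot": TCP orientation; "wrist_force": force on the tool from outside, world axes, zero at the start; "wrist_torque": the same for the moment, N m; "gripper_width": finger opening in m.
Only numpy, scipy, OpenCV 4.12 (cv2) and the standard library are available. Lean on these libraries where they do the work, as an engineer would, in place of code of your own. Each camera call takes 0.05 s, during which the arm holds its last target. There are 200 camera calls.

## Working session

There is one attempt and no reset: what is moved stays moved. The work goes in short steps, Python scripts to look and compute and a shell command to move; the robot and the scene stay as the last step left them, time stands still between calls to the robot, and variables do not carry over. Pictures are saved under pics/ and viewed, about 8 in all and at most 12, crops included, and the job is handed in when it is done.

```bash
mkdir -p pics; ls; python3 - <<'E'
from station import robot
import cv2
for n in("scene","top"):
    im=robot.camera(n); cv2.imwrite(f"pics/{n}0.png",cv2.cvtColor(im,cv2.COLOR_RGB2BGR))
    i=robot.camera_info(n); print(n,{k:(v.tolist() if hasattr(v,'tolist') else v) for k,v in i.items()})
o=robot.get_obs();print(o,robot.grasp_offset)
E
```

```text
pics
scene {'fx': 429.57716997325633, 'fy': 429.57716997325633, 'cx': 248.95892694301745, 'cy': 197.66446656537175, 'R': [[0.0861744414716211, 0.9962772607664815, -0.0023633274614986138], [0.700263867697574, -0.06225732940301074, -0.7111642148848882], [-0.7086638704169197, 0.05962922618348427, -0.7030219585122999]], 't': [-0.007930381642263612, -0.22236825570876087, 1.7085407135189201]}
top {'fx': 363.4361785517187, 'fy': 363.4361785517187, 'cx': 252.68878990207594, 'cy': 186.8144239320738, 'R': [[0.02172515450197125, -0.9997058359977881, 0.01078235288929383], [-0.9951668862753327, -0.02265705747960097, -0.09554855418804184], [0.09576474363211442, -0.008654433449385216, -0.9953663720755014]], 't': [-0.0783859933095692, 0.5188165379521783, 1.3243909957885436]}
{'time_s': 0.1, 'joint_positions': array([ 1.1020774 ,  0.38419442,  0.01641381,  1.37105913, -0.00629273,
        1.3881685 , -0.04649472]), 'joint_vel': array([-0.00012057, -0.00327457, -0.00127166, -0.00297914, -0.00170428,
       -0.00030374,  0.00074282]), 'joint_torque': array([ 3.28316179e-03, -6.29138231e+01,  8.47945735e-01, -3.72760856e+01,
        1.70090940e-02,  1.04003231e-02,  6.20250944e-05]), 'tcp_pos': array([ 0.24656712, -0.57382102,  0.23034945]), 'ee_rot': array([-3.07543330e+00, -6.32796749e-01,  6.37446507e-04]), 'wrist_force': array([ 0.01740145, -0.53283531, -0.6951107 ]), 'wrist_torque': array([-1.44028390e-02,  1.81767827e-05,  2.10518370e-02]), 'gripper_width': 0.08560292630980554} -0.0187
```

View pics/scene0.png

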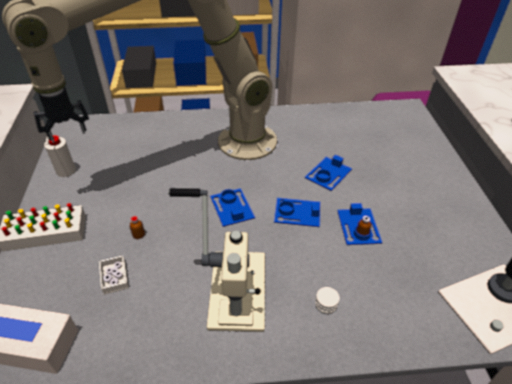

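View pics/top0.png

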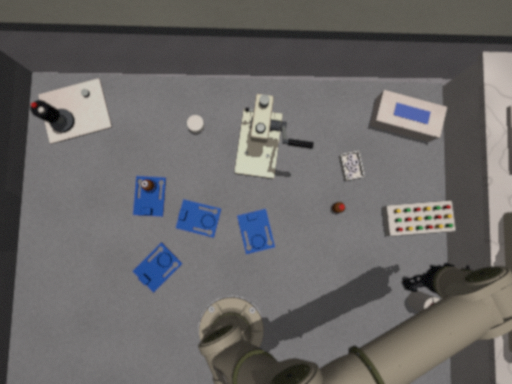

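The top view shows the crimper near (260,140), its open front facing the robot. The bottle carrier at (150,195) is the farthest of the four blue carriers. I'll enlarge both views.

```bash
cat > h.py <<'E'
import numpy as np,cv2
from station import robot
I={n:{k:np.array(v) for k,v in robot.camera_info(n).items()} for n in("scene","top")}
def P(n,X):
    i=I[n];c=i["R"]@np.array(X,float)+i["t"];return np.array([i["fx"]*c[0]/c[2]+i["cx"],i["fy"]*c[1]/c[2]+i["cy"]])
def B(n,uv,z):
    i=I[n];d=i["R"].T@np.array([(uv[0]-i["cx"])/i["fx"],(uv[1]-i["cy"])/i["fy"],1]);o=-i["R"].T@i["t"];return o+d*(z-o[2])/d[2]
def crop(im,x,y,w,h,s,name=None):
    c=cv2.resize(im[y:y+h,x:x+w],None,fx=s,fy=s,interpolation=cv2.INTER_CUBIC)
    for k in range(-(-x//10)*10,x+w,10): cv2.putText(c,str(k),((k-x)*s,8),0,.3,(255,0,0));cv2.line(c,((k-x)*s,10),((k-x)*s,14),(255,0,0))
    for k in range(-(-y//10)*10,y+h,10): cv2.putText(c,str(k),(0,(k-y)*s+4),0,.3,(255,0,0))
    if name: cv2.imwrite(name,c[:,:,::-1])
    return c
E
python3 - <<'E'
from h import *
t=cv2.imread("pics/top0.png")[:,:,::-1].copy();s=cv2.imread("pics/scene0.png")[:,:,::-1].copy()
a=crop(t,125,165,50,60,8);b=crop(t,228,85,94,98,6)
c=np.zeros((590,970,3),np.uint8);c[:480,:400]=a;c[:588,404:968]=b
cv2.imwrite("pics/c1.png",cv2.resize(c,(800,487))[:,:,::-1])
crop(s,160,180,225,155,3,"pics/c2.png")
E
```

```text
(no output)
```

View pics/c1.png

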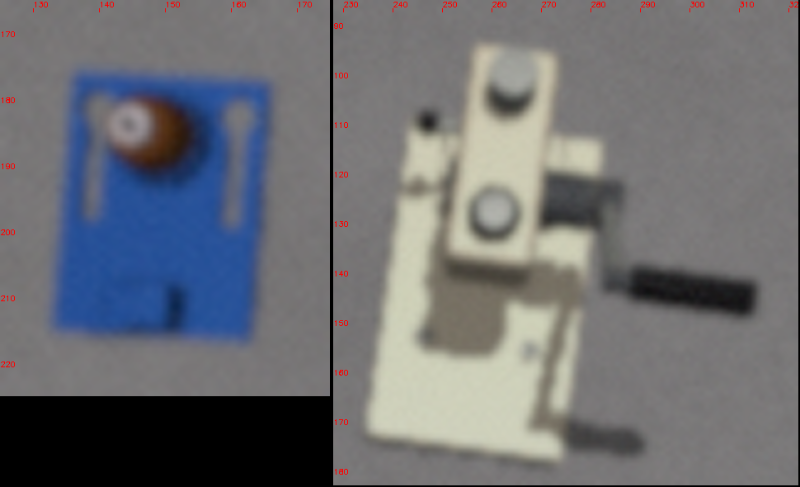

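View pics/c2.png

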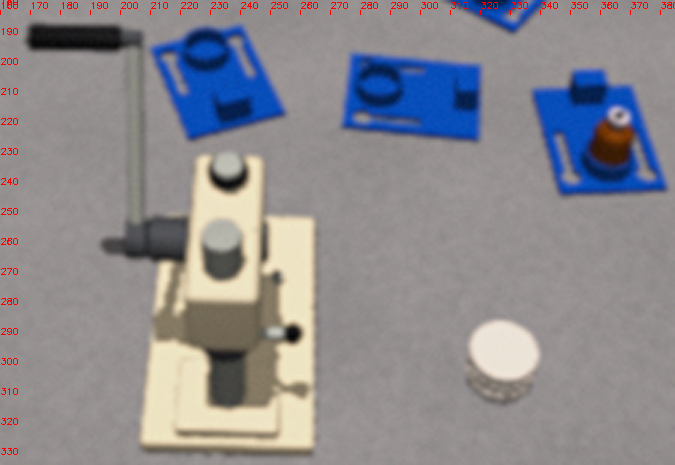

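The crops show the carrier's corners at about (136,176), (166,178), (163,217) and (133,215). The screws are at about (246.6,153.1) and (267.8,155.7). Next I'll fit the poses.

```bash
cat > fit.py <<'E'
from h import *
from scipy.optimize import least_squares
def W(p,l,z0): c,s=np.cos(p[2]),np.sin(p[2]);return [p[0]+c*l[0]-s*l[1],p[1]+s*l[0]+c*l[1],z0+l[2]]
def fit(obs,p0,z0,name):
    f=lambda p:np.concatenate([P(n,W(p,np.array(l)/1e3,z0))-uv for n,l,uv in obs])
    r=least_squares(f,p0,loss="soft_l1");print(name,r.x[:2].round(4),np.degrees(r.x[2]).round(2));print(f(r.x).reshape(-1,2).round(1).tolist());return r.x
t="top";s="scene"
f=lambda u,v:(125+u/6.6,165+v/6.6);g=lambda u,v:(228+(u-333)/4.95,85+v/4.95);k=lambda u,v:(160+u/3,180+v/3)
if __name__=="__main__":
    q=B(t,(150,190),0)
    C=fit([(t,(36,56,6),f(76,73)),(t,(36,-56,6),f(270,83)),(t,(-112,-56,6),f(250,341)),(t,(-112,56,6),f(53,328)),
     (s,(36,56,6),k(666,188)),(s,(36,-56,6),k(563,193)),(s,(-112,-56,6),k(534,91)),(s,(-112,56,6),k(632,86))],[q[0],q[1],0],0,"carrier")
    q=B(t,(258,140),.02)
    M=fit([(t,(-125,75,0),g(367,433)),(t,(-125,-75,0),g(562,462)),(t,(125,-75,0),g(604,140)),(t,(125,75,0),g(408,122)),
     (t,(-45,40,12),g(425,337)),(t,(-45,-40,12),g(530,350)),
     (s,(125,75,0),k(313,442)),(s,(125,-75,0),k(141,442))],[q[0],q[1],0],.022,"press")
    print("grip",W(C,(-.095,0,.023),0),"screws",W(M,(-.045,0,0),.022))
    # lever grip from two views
    def tri(a,b):
        r=least_squares(lambda X:np.r_[P(t,X)-a,P(s,X)-b],[.5,-.1,.3]);return r.x,r.cost
    for a,b in(((288.4,142.2),k(120,36)),((313.3,145.6),k(28,37))):
        x,c=tri(np.array(a),np.array(b));d=x[:2]-M[:2];cc,ss=np.cos(M[2]),np.sin(M[2]);print(x.round(4),c,"local",cc*d[0]+ss*d[1],-ss*d[0]+cc*d[1],x[2]-.022)
E
python3 fit.py
```

```text
carrier [0.5182 0.3196] -2.03
[[-0.8, -0.8], [-0.4, -0.6], [-0.6, -0.4], [-0.8, -0.1], [0.0, -0.0], [-1.4, -0.2], [-1.1, -0.7], [-0.6, -0.4]]
press [ 0.6863 -0.0853] -5.6
[[-0.2, 1.0], [0.3, -0.1], [-0.7, 0.1], [-0.3, -1.0], [-0.0, -0.1], [0.1, -0.1], [-0.0, 0.2], [-0.6, -0.3]]
grip [np.float64(0.4232375817475747), np.float64(0.3229345900174423), 0.023] screws [np.float64(0.6415547884138092), np.float64(-0.08094347513200946), 0.022]
[ 0.6229 -0.1632  0.334 ] 0.25168922537176436 local -0.055512748918361166 -0.08366124831468888 0.311982817044989
[ 0.6151 -0.2361  0.3317] 0.1813989338529225 local -0.056173726913644195 -0.15704116514453179 0.30965039249181453
```

```bash
sed -i 's#^f=lambda.*#f=lambda u,v:(124.5+u/6.6,164.5+v/6.6);g=lambda u,v:(227.5+(u-333)/4.95,84.5+v/4.95);k=lambda u,v:(159.5+u/3,179.5+v/3)#' fit.py; python3 fit.py
python3 -m creep '[{"turn":[0,0,0],"travel":[25,40,0],"hand":0},{"turn":[0,0,0],"travel":[25,40,0],"hand":0},{"turn":[0,0,0],"travel":[25,40,0],"hand":0},{"turn":[0,0,0],"travel":[25,40,0],"hand":0},{"turn":[0,0,0],"travel":[25,40,0],"hand":0},{"turn":[0,0,8],"travel":[25,40,0],"hand":0},{"turn":[0,0,8],"travel":[25,40,0],"hand":0},{"turn":[0,0,8],"travel":[25,40,0],"hand":0},{"turn":[0,0,8],"travel":[8,45,0],"hand":0},{"turn":[0,0,8],"travel":[8,45,0],"hand":0}]'
```

```text
carrier [0.518  0.3198] -1.95
[[-0.4, -0.3], [-0.0, -0.1], [-0.1, 0.2], [-0.3, 0.4], [0.6, 0.4], [-0.8, 0.2], [-0.6, -0.3], [-0.1, 0.1]]
press [ 0.6871 -0.0844] -6.06
[[-0.2, 1.1], [0.3, 0.4], [-0.2, 0.6], [0.2, -0.8], [0.1, 0.1], [0.2, 0.2], [0.5, 1.2], [-0.1, 0.2]]
grip [np.float64(0.42301072669826195), np.float64(0.3230583788666878), 0.023] screws [np.float64(0.6423267853497279), np.float64(-0.07962209278986408), 0.022]
[ 0.6226 -0.1638  0.3354] 0.07417106977768141 local -0.05571300863404879 -0.08575214987851813 0.3133638541696397
[ 0.6148 -0.2367  0.333 ] 0.035671190589633486 local -0.05574992505234178 -0.15906065544686063 0.3110374810686638
time_s: 1.1
tcp_pos: [0.4629, -0.1622, 0.2308]
ee_rot: [-2.669, -1.655, 0.001]
wrist_force: [0.9, -0.2, -0.4]
gripper_width: 0.0858
```

```bash
python3 -m creep '[{"turn":[0,0,0],"travel":[4,45,0],"hand":0},{"turn":[0,0,8],"travel":[4,45,0],"hand":0},{"turn":[0,0,8],"travel":[0,45,0],"hand":0},{"turn":[0,0,8.4],"travel":[0,45,0],"hand":0},{"turn":[0,0,0],"travel":[0,45,0],"hand":0},{"turn":[0,0,0],"travel":[-8,45,-15],"hand":0},{"turn":[0,0,0],"travel":[-8,45,-15],"hand":0},{"turn":[0,0,0],"travel":[-8,45,-15],"hand":0},{"turn":[0,0,0],"travel":[-8,45,-15],"hand":0},{"turn":[0,0,0],"travel":[-8,45,-15],"hand":0},{"turn":[0,0,0],"travel":[-8,35,-15],"hand":0},{"turn":[0,0,0],"travel":[0,0,0],"hand":0}]'; python3 - <<'E'
from h import *
t=robot.camera("top");s=robot.camera("scene");a=crop(t,110,160,80,90,6);b=crop(s,300,110,95,150,4)
c=np.zeros((600,880,3),np.uint8);c[:540,:480]=a;c[:600,490:870]=b
cv2.imwrite("pics/c3.png",cv2.resize(c,None,fx=.9,fy=.9)[:,:,::-1]);print(robot.get_obs()["tcp_pos"],robot.get_obs()["ee_rot"])
E
```

```text
time_s: 2.3
tcp_pos: [0.4185, 0.3257, 0.1392]
ee_rot: [-2.254, -2.182, 0.004]
wrist_force: [-0.3, -0.5, 0.8]
gripper_width: 0.0857
[0.42171033 0.32140749 0.14045771] [-2.26293428 -2.17776028  0.002775  ]
```

View pics/c3.png

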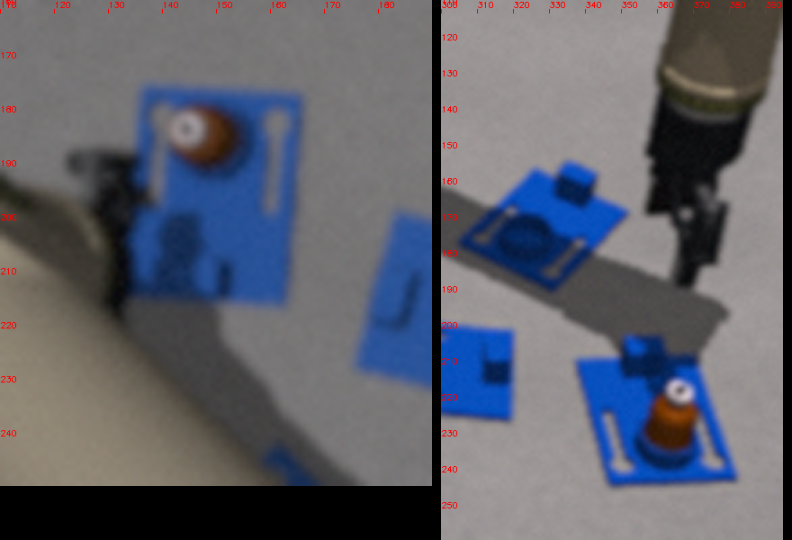

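The scene shot has the gripper hanging over the grip block at about (355,206), and the carrier has not moved. Descend and grip.

```bash
python3 -m creep '[{"turn":[0,0,0],"travel":[1,1.5,-40],"hand":0},{"turn":[0,0,0],"travel":[0,0,-40],"hand":0},{"turn":[0,0,0],"travel":[0,0,-30],"hand":0},{"turn":[0,0,0],"travel":[0,0,-18],"hand":0},{"turn":[0,0,0],"travel":[0,0,0],"hand":0},{"turn":[0,0,0],"travel":[0,0,0],"hand":255},{"turn":[0,0,0],"travel":[0,0,0],"hand":255},{"turn":[0,0,0],"travel":[0,0,0],"hand":255},{"turn":[0,0,0],"travel":[0,0,0],"hand":255},{"turn":[0,0,0],"travel":[0,0,0],"hand":255},{"turn":[0,0,0],"travel":[0,0,0],"hand":255},{"turn":[0,0,0],"travel":[0,0,0],"hand":255}]'
```

```text
time_s: 3.6
tcp_pos: [0.4244, 0.3227, 0.0143]
ee_rot: [2.266, 2.175, 0.003]
wrist_force: [-0.2, -1.7, 6.4]
gripper_width: 0.0231
```

```bash
python3 -m creep '[{"turn":[0,0,0],"travel":[0,0,3],"hand":255},{"turn":[0,0,0],"travel":[0,0,8],"hand":255},{"turn":[0,0,0],"travel":[0,0,14],"hand":255},{"turn":[0,0,0],"travel":[0,0,18],"hand":255},{"turn":[0,0,0],"travel":[0,0,18],"hand":255},{"turn":[0,0,0],"travel":[0,0,12],"hand":255},{"turn":[0,0,0],"travel":[0,0,7],"hand":255},{"turn":[0,0,0],"travel":[0,0,0],"hand":255},{"turn":[0,0,0],"travel":[0,0,0],"hand":255}]'; python3 - <<'E'
from h import *
t=robot.camera("top");s=robot.camera("scene");a=crop(t,100,150,100,100,5);b=crop(s,320,110,100,150,4)
c=np.zeros((600,920,3),np.uint8);c[:500,:500]=a;c[:600,510:910]=b
cv2.imwrite("pics/c4.png",cv2.resize(c,None,fx=.86,fy=.86)[:,:,::-1]);o=robot.get_obs();print(o["tcp_pos"],o["ee_rot"],o["wrist_force"],o["wrist_torque"])
E
```

```text
time_s: 4.5
tcp_pos: [0.4236, 0.322, 0.0928]
ee_rot: [-2.267, -2.175, 0.001]
wrist_force: [-0.1, -0.1, -3.2]
gripper_width: 0.023
[0.42330997 0.32183408 0.09241829] [-2.26621266 -2.17520638  0.00239419] [ 0.65288628 -0.22682982 -2.17692781] [ 0.02443224  0.14594935 -0.02666717]
```

View pics/c4.png

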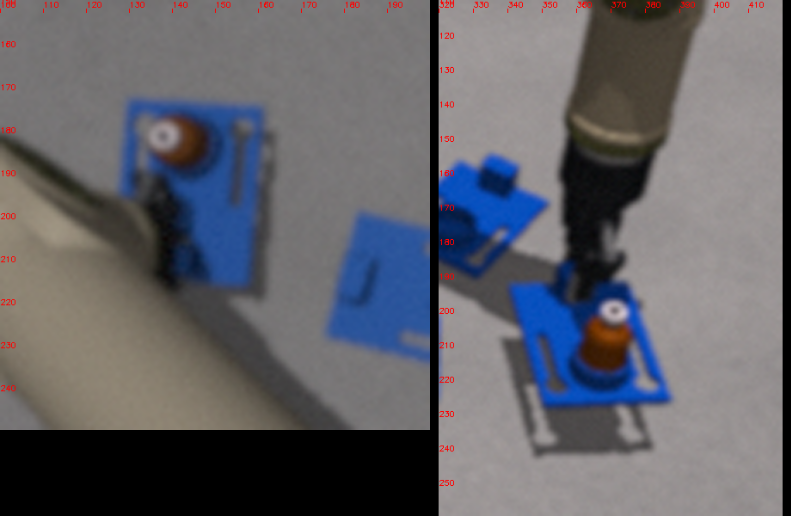

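The carrier is lifted and looks level, with a parallel shadow; in the scene view its nose corners are at about (352,227) and (387,226). I'll measure its pose in the hand.

```bash
python3 - <<'E'
from fit import *
from scipy.spatial.transform import Rotation as R
F=lambda u,v:(99.5+u/4.3,149.5+v/4.3);K=lambda u,v:(319.5+(u-438.6)/3.44,109.5+v/3.44)
obs=[(t,(36,56,6),F(130,99)),(t,(36,-56,6),F(264,107)),(t,(-112,-56,6),F(250,287)),(s,(36,-56,6),K(548,405)),(s,(36,56,6),K(670,398)),(s,(-112,-56,6),K(510,286))]
X=lambda p,l:p[:3]+R.from_euler("ZY",p[3:5]).apply(np.array(l)/1e3)
f=lambda p:np.concatenate([P(n,X(p,l))-uv for n,l,uv in obs])
r=least_squares(f,[.518,.32,.08,0,0]);p=r.x;print(p[:3],np.degrees(p[3:]),f(p).round(1));print("grip",X(p,(-95,0,23)))
E
```

```text
[0.51751267 0.31855849 0.07869601] [-1.7536811  -0.13545319] [-0.7  0.1 -0.3 -0.  -0.2 -0.2 -1.2 -0.1  0.6  0.3 -0.4 -0. ]
grip [0.42250308 0.3214674  0.10147136]
```

```bash
python3 -m creep '[{"turn":[0,0,0],"travel":[0,-10,0],"hand":255},{"turn":[0,0,0],"travel":[2,-22,0],"hand":255},{"turn":[0,0,-1],"travel":[4,-32,0],"hand":255},{"turn":[0,0,-1],"travel":[5,-40,0],"hand":255},{"turn":[0,0,-1],"travel":[5,-42,0],"hand":255},{"turn":[0,0,-1.1],"travel":[5,-42,0],"hand":255},{"turn":[0,0,0],"travel":[5,-42,0],"hand":255},{"turn":[0,0,0],"travel":[5,-42,0],"hand":255},{"turn":[0,0,0],"travel":[5,-42,0],"hand":255},{"turn":[0,0,0],"travel":[6,-36,0],"hand":255},{"turn":[0,0,0],"travel":[8,-26,0],"hand":255},{"turn":[0,0,0],"travel":[10,-14,0],"hand":255}]'
python3 -m creep '[{"turn":[0,0,0],"travel":[12,0,0],"hand":255},{"turn":[0,0,0],"travel":[12,0,0],"hand":255},{"turn":[0,0,0],"travel":[12,0,0],"hand":255},{"turn":[0,0,0],"travel":[8,0,0],"hand":255},{"turn":[0,0,0],"travel":[4,0,0],"hand":255},{"turn":[0,0,0],"travel":[0,0,0],"hand":255},{"turn":[0,0,0],"travel":[0,0,0],"hand":255}]'
python3 -c "
from station import robot;import numpy as np
o=robot.get_obs();e=o['ee_rot'];print(o['tcp_pos'],'jaw',2*np.degrees(np.arctan(e[1]/e[0]))-90,e,o['joint_positions'].round(2))"
```

```text
time_s: 5.8
tcp_pos: [0.483, -0.0713, 0.0928]
ee_rot: [-2.347, -2.088, 0.003]
wrist_force: [0.2, 0.5, -1.5]
gripper_width: 0.0231
time_s: 6.5
tcp_pos: [0.5315, -0.0671, 0.0931]
ee_rot: [-2.342, -2.094, 0.0]
wrist_force: [0.3, 0.4, -1.4]
gripper_width: 0.023
[ 0.53145624 -0.06714153  0.09311414] jaw -6.3999161925335954 [-2.34152206e+00 -2.09356542e+00  4.66792533e-04] [ 0.5   0.35 -0.52  1.78  0.2   1.06 -0.21]
```

```bash
python3 -m creep '[{"turn":[0,0,0],"travel":[2.2,-1,-10],"hand":255},{"turn":[0,0,0],"travel":[0,0,-15],"hand":255},{"turn":[0,0,0],"travel":[0,0,-10],"hand":255},{"turn":[0,0,0],"travel":[0,0,0],"hand":255},{"turn":[0,0,0],"travel":[0,0,0],"hand":255}]'
python3 - <<'E'
from h import *
t=robot.camera("top");s=robot.camera("scene");a=crop(t,220,90,90,110,5);b=crop(s,170,140,110,200,3)
c=np.zeros((600,790,3),np.uint8);c[:550,:450]=a;c[:600,455:785]=b
cv2.imwrite("pics/c5.png",c[:,:,::-1]);o=robot.get_obs();print(o["tcp_pos"],o["wrist_force"])
E
```

```text
time_s: 7.0
tcp_pos: [0.5335, -0.0686, 0.0577]
ee_rot: [-2.342, -2.092, 0.001]
wrist_force: [-0.1, 1.2, -1.9]
gripper_width: 0.0228
[ 0.5342579  -0.06864108  0.05860991] [ 0.33701648  0.08919028 -2.87621676]
```

View pics/c5.png

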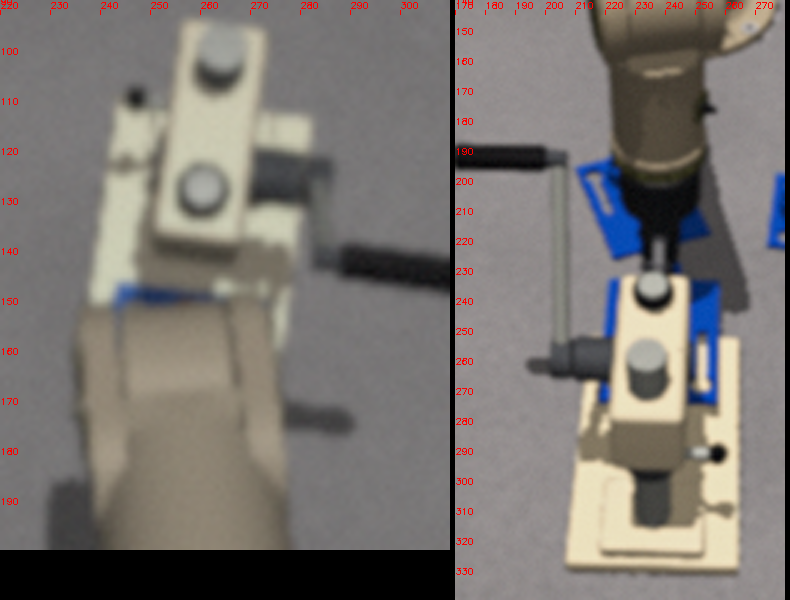

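```bash
python3 - <<'E'
from fit import *
y=np.radians(-6.0);tc=np.array([.5340,-.0686])
p=[tc[0]+.0937,tc[1]-.0100,y];z=.0585-.0137
print(p)
for n,l,m in((s,(36,56,6),(257.2,273.8)),(s,(36,-56,6),(219.5,273.8)),(t,(36,56,6),(242.9,151.5))): print(P(n,W(p,np.array(l)/1e3,z)),m)
E
```

```text
[np.float64(0.6277), np.float64(-0.07859999999999999), np.float64(-0.10471975511965978)]
[257.23559553 273.71465248] (257.2, 273.8)
[217.08848893 273.15680813] (219.5, 273.8)
[242.73908568 145.65310679] (242.9, 151.5)
```

The nose corner in the scene view is at (257.2,273.8), matching the prediction to within 0.1 px. Now I'll lower gently and watch the force.

```bash
python3 -m creep '[{"turn":[0,0,0],"travel":[-0.3,0.5,-5],"hand":255},{"turn":[0,0,0],"travel":[0,0,-4],"hand":255},{"turn":[0,0,0],"travel":[0,0,-3],"hand":255},{"turn":[0,0,0],"travel":[0,0,-3],"hand":255},{"turn":[0,0,0],"travel":[0,0,0],"hand":255}]'
```

```text
time_s: 7.6
tcp_pos: [0.5333, -0.0682, 0.0427]
ee_rot: [-2.342, -2.093, 0.001]
wrist_force: [0.2, -0.1, -2.5]
gripper_width: 0.0233
```

```bash
python3 -m creep '[{"turn":[0,0,0],"travel":[0,0,-3],"hand":255},{"turn":[0,0,0],"travel":[0,0,-2],"hand":255},{"turn":[0,0,0],"travel":[0,0,-1],"hand":255},{"turn":[0,0,0],"travel":[0,0,0],"hand":255},{"turn":[0,0,0],"travel":[0,0,0],"hand":255}]'
```

```text
time_s: 8.1
tcp_pos: [0.5337, -0.0682, 0.0373]
ee_rot: [-2.343, -2.093, -0.0]
wrist_force: [1.0, 0.9, -1.8]
gripper_width: 0.023
```

```bash
python3 -m creep '[{"turn":[0,0,0],"travel":[0,0,-0.8],"hand":255},{"turn":[0,0,0],"travel":[3,-0.3,0],"hand":255},{"turn":[0,0,0],"travel":[4,-0.4,0],"hand":255},{"turn":[0,0,0],"travel":[4,-0.4,0],"hand":255},{"turn":[0,0,0],"travel":[4,-0.4,0],"hand":255},{"turn":[0,0,0],"travel":[0,0,0],"hand":255}]'
```

```text
time_s: 8.7
tcp_pos: [0.5494, -0.0697, 0.0365]
ee_rot: [2.343, 2.093, 0.001]
wrist_force: [-0.2, -0.2, -1.9]
gripper_width: 0.0228
```

```bash
python3 -m creep '[{"turn":[0,0,0],"travel":[4,-0.4,0],"hand":255},{"turn":[0,0,0],"travel":[6,-0.6,0],"hand":255},{"turn":[0,0,0],"travel":[6,-0.7,0],"hand":255},{"turn":[0,0,0],"travel":[6,-0.6,0],"hand":255},{"turn":[0,0,0],"travel":[6,-0.7,0],"hand":255},{"turn":[0,0,0],"travel":[5,-0.5,0],"hand":255},{"turn":[0,0,0],"travel":[3,-0.3,0],"hand":255},{"turn":[0,0,0],"travel":[0,0,0],"hand":255}]'
```

```text
time_s: 9.5
tcp_pos: [0.5852, -0.0735, 0.0365]
ee_rot: [2.343, 2.093, 0.001]
wrist_force: [0.6, 0.1, -1.1]
gripper_width: 0.0228
```

```bash
python3 -m creep '[{"turn":[0,0,0],"travel":[2.5,-0.3,0],"hand":255},{"turn":[0,0,0],"travel":[2.5,-0.3,0],"hand":255},{"turn":[0,0,0],"travel":[1.5,-0.1,0],"hand":255},{"turn":[0,0,0],"travel":[0,0,0],"hand":255}]'
python3 -m creep '[{"turn":[0,0,0],"travel":[1.5,-0.1,0],"hand":255},{"turn":[0,0,0],"travel":[1.5,-0.1,0],"hand":255},{"turn":[0,0,0],"travel":[0,0,0],"hand":255}]'
```

```text
time_s: 9.9
tcp_pos: [0.5914, -0.0743, 0.0365]
ee_rot: [2.343, 2.093, 0.0]
wrist_force: [-0.3, -0.2, -1.6]
gripper_width: 0.0231
time_s: 10.2
tcp_pos: [0.5944, -0.0744, 0.0365]
ee_rot: [2.343, 2.093, 0.0]
wrist_force: [0.9, 0.0, -1.0]
gripper_width: 0.023
```

```bash
python3 -m creep '[{"turn":[0,0,0],"travel":[1.5,-0.2,0],"hand":255},{"turn":[0,0,0],"travel":[0,0,0],"hand":255}]'
python3 -m creep '[{"turn":[0,0,0],"travel":[1.5,-0.2,0],"hand":255},{"turn":[0,0,0],"travel":[0,0,0],"hand":255}]'
```

```text
time_s: 10.4
tcp_pos: [0.5955, -0.0745, 0.0364]
ee_rot: [-2.342, -2.093, 0.001]
wrist_force: [-3.0, 0.9, 0.3]
gripper_width: 0.0228
time_s: 10.6
tcp_pos: [0.5956, -0.0745, 0.0364]
ee_rot: [-2.341, -2.092, 0.004]
wrist_force: [-9.0, 1.7, 5.9]
gripper_width: 0.0228
```

```bash
python3 -m creep '[{"turn":[0,0,0],"travel":[2,-0.2,0],"hand":255},{"turn":[0,0,0],"travel":[1,-0.1,0],"hand":255},{"turn":[0,0,0],"travel":[0,0,0],"hand":255}]'
python3 - <<'E'
from h import *
t=robot.camera("top");s=robot.camera("scene");a=crop(t,220,90,90,110,5);b=crop(s,170,140,110,200,3)
c=np.zeros((600,790,3),np.uint8);c[:550,:450]=a;c[:600,455:785]=b
cv2.imwrite("pics/c6.png",c[:,:,::-1]);o=robot.get_obs();print(o["tcp_pos"],o["wrist_force"])
E
```

```text
time_s: 10.9
tcp_pos: [0.5958, -0.0745, 0.0363]
ee_rot: [-2.338, -2.09, 0.011]
wrist_force: [-23.0, 2.1, 15.8]
gripper_width: 0.023
[ 0.59580036 -0.07445606  0.03630452] [-23.61908455   2.51816236  16.00264326]
```

View pics/c6.png

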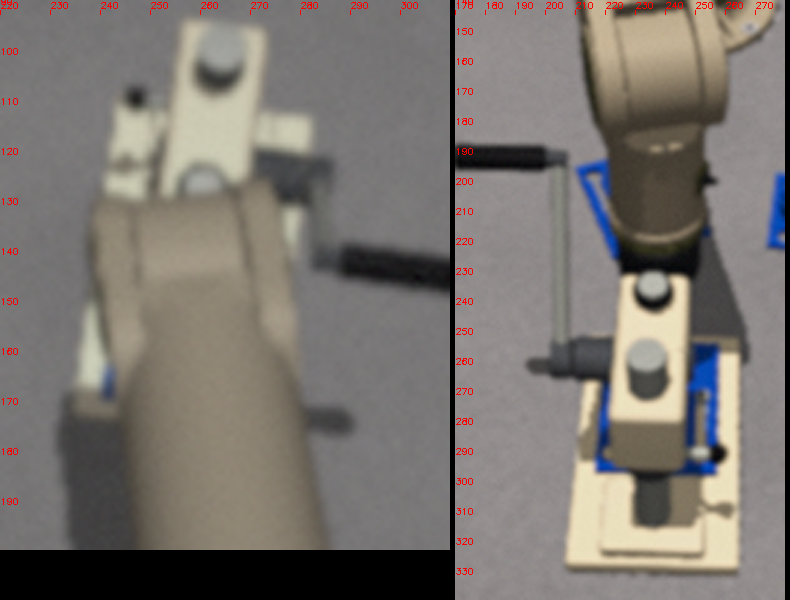

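```bash
python3 -m creep '[{"turn":[0,0,0],"travel":[-2,0.2,0],"hand":255},{"turn":[0,0,0],"travel":[-2,0.2,0],"hand":255},{"turn":[0,0,0],"travel":[0,0,0],"hand":255},{"turn":[0,0,0],"travel":[0,0,0],"hand":120},{"turn":[0,0,0],"travel":[0,0,0],"hand":120},{"turn":[0,0,0],"travel":[0,0,0],"hand":120},{"turn":[0,0,0],"travel":[0,0,0],"hand":120}]'
python3 - <<'E'
from fit import *
M=[.6871+.002,-.0846,np.radians(-6.06)]
print(P(s,W(M,(.036,.056,.006),.022)),"meas",(257.2,297.2))
E
```

```text
time_s: 11.7
tcp_pos: [0.5966, -0.0748, 0.0366]
ee_rot: [2.343, 2.093, 0.001]
wrist_force: [-0.7, -0.3, 0.4]
gripper_width: 0.0449
[257.18625468 297.43907489] meas (257.2, 297.2)
```

```bash
python3 -m creep '[{"turn":[0,0,0],"travel":[0,0,10],"hand":120},{"turn":[0,0,0],"travel":[0,0,20],"hand":120},{"turn":[0,0,0],"travel":[0,0,20],"hand":120},{"turn":[0,0,0],"travel":[-20,0,5],"hand":120},{"turn":[0,0,0],"travel":[-40,0,10],"hand":0},{"turn":[0,0,0],"travel":[-40,-20,30],"hand":0},{"turn":[0,0,0],"travel":[-10,-30,40],"hand":0},{"turn":[0,0,0],"travel":[0,-30,45],"hand":0},{"turn":[0,0,0],"travel":[0,-25,45],"hand":0},{"turn":[0,0,0],"travel":[0,-20,45],"hand":0},{"turn":[0,0,0],"travel":[0,0,45],"hand":0},{"turn":[0,0,0],"travel":[0,0,30],"hand":0}]'
python3 - <<'E'
from h import *
t=robot.camera("top");s=robot.camera("scene");a=crop(t,220,90,100,110,4);b=crop(s,160,140,110,200,3)
c=np.zeros((600,740,3),np.uint8);c[:440,:400]=a;c[:600,405:735]=b
cv2.imwrite("pics/c7.png",c[:,:,::-1]);o=robot.get_obs();print(o["tcp_pos"],o["ee_rot"],o["joint_positions"].round(2))
E
```

```text
time_s: 12.9
tcp_pos: [0.4892, -0.1954, 0.3783]
ee_rot: [2.341, 2.089, 0.003]
wrist_force: [1.7, 0.3, -0.5]
gripper_width: 0.0856
[ 0.49053603 -0.19476391  0.37971521] [2.33678254 2.08776213 0.00626062] [ 0.71  0.17 -0.47  1.33  0.08  1.65  0.14]
```

View pics/c7.png

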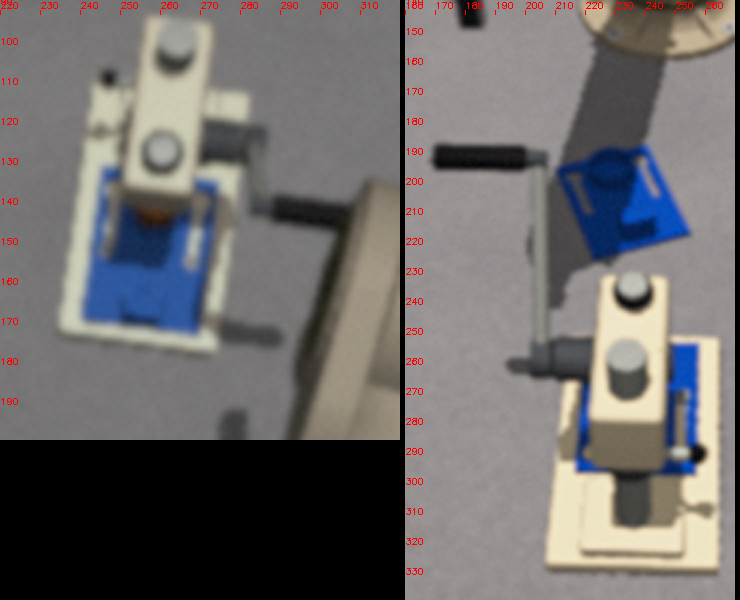

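The picture shows the carrier seated square on the bed with the screws at the slot ends and the bottle under the jaw. The lever is at rest. Next, pinch the lever grip.

```bash
python3 -m creep '[{"turn":[0,0,0],"travel":[0,0,35],"hand":0},{"turn":[0,0,0],"travel":[20,-2,0],"hand":0},{"turn":[0,0,0],"travel":[40,-3,0],"hand":0},{"turn":[0,0,0],"travel":[40,-3,0],"hand":0},{"turn":[0,0,0],"travel":[28,-1,0],"hand":0},{"turn":[0,0,0],"travel":[0,0,0],"hand":0}]'
```

```text
time_s: 13.6
tcp_pos: [0.6196, -0.2026, 0.4047]
ee_rot: [-2.336, -2.092, 0.002]
wrist_force: [-0.6, -0.4, -1.0]
gripper_width: 0.0855
```

```bash
python3 -m creep '[{"turn":[0,0,0],"travel":[-0.5,-1,-30],"hand":0},{"turn":[0,0,0],"travel":[0,0,-30],"hand":0},{"turn":[0,0,0],"travel":[0,0,-20],"hand":0},{"turn":[0,0,0],"travel":[0,0,-10],"hand":0},{"turn":[0,0,0],"travel":[0,0,0],"hand":0},{"turn":[0,0,0],"travel":[0,0,0],"hand":255},{"turn":[0,0,0],"travel":[0,0,0],"hand":255},{"turn":[0,0,0],"travel":[0,0,0],"hand":255},{"turn":[0,0,0],"travel":[0,0,0],"hand":255},{"turn":[0,0,0],"travel":[0,0,0],"hand":255},{"turn":[0,0,0],"travel":[0,0,0],"hand":255},{"turn":[0,0,0],"travel":[0,0,0],"hand":255}]'; python3 - <<'E'
import numpy as np
q=np.r_[np.arange(0,1.21,.1),1.25];a=1.047-q
dx=.085*1e3-170*np.cos(a);dz=170*np.sin(a)-147.2
for r in zip(q[1:],np.diff(dx*.9944).round(1),np.diff(dx*-.1056).round(1),np.diff(dz).round(1)):print(*r)
E
```

```text
time_s: 14.8
tcp_pos: [0.6181, -0.2048, 0.3199]
ee_rot: [2.341, 2.091, 0.004]
wrist_force: [5.7, -0.4, 1.5]
gripper_width: 0.0198
0.1 -14.2 1.5 -9.2
0.2 -13.2 1.4 -10.6
0.30000000000000004 -12.1 1.3 -11.9
0.4 -10.8 1.2 -13.0
0.5 -9.5 1.0 -14.1
0.6000000000000001 -8.1 0.9 -14.9
0.7000000000000001 -6.5 0.7 -15.7
0.8 -4.9 0.5 -16.2
0.9 -3.3 0.4 -16.7
1.0 -1.6 0.2 -16.9
1.1 0.1 -0.0 -17.0
1.2000000000000002 1.7 -0.2 -16.9
1.25 1.5 -0.2 -8.4
```

```bash
python3 -m creep '[{"turn":[0,0,0],"travel":[-7.2,0.8,-4.5],"hand":255},{"turn":[0,0,0],"travel":[-7,0.7,-4.7],"hand":255},{"turn":[0,0,0],"travel":[-6.7,0.7,-5.2],"hand":255},{"turn":[0,0,0],"travel":[-6.5,0.7,-5.4],"hand":255},{"turn":[0,0,0],"travel":[-6.2,0.7,-5.8],"hand":255},{"turn":[0,0,0],"travel":[-5.9,0.6,-6.1],"hand":255},{"turn":[0,0,0],"travel":[-5.5,0.6,-6.4],"hand":255},{"turn":[0,0,0],"travel":[-5.3,0.6,-6.6],"hand":255},{"turn":[0,0,0],"travel":[-4.9,0.5,-7],"hand":255},{"turn":[0,0,0],"travel":[-4.6,0.5,-7.1],"hand":255}]'
python3 -m creep '[{"turn":[0,0,0],"travel":[-4.2,0.5,-7.4],"hand":255},{"turn":[0,0,0],"travel":[-3.9,0.4,-7.5],"hand":255},{"turn":[0,0,0],"travel":[-3.4,0.4,-7.8],"hand":255},{"turn":[0,0,0],"travel":[-3.1,0.3,-7.9],"hand":255},{"turn":[0,0,0],"travel":[-2.6,0.3,-8.1],"hand":255},{"turn":[0,0,0],"travel":[-2.3,0.2,-8.1],"hand":255},{"turn":[0,0,0],"travel":[-1.8,0.2,-8.3],"hand":255},{"turn":[0,0,0],"travel":[-1.5,0.2,-8.4],"hand":255},{"turn":[0,0,0],"travel":[-1,0.1,-8.4],"hand":255},{"turn":[0,0,0],"travel":[-0.6,0.1,-8.5],"hand":255}]'
```

```text
time_s: 15.8
tcp_pos: [0.5604, -0.1981, 0.2622]
ee_rot: [2.336, 2.089, 0.01]
wrist_force: [15.2, -1.8, 2.9]
gripper_width: 0.02
time_s: 16.8
tcp_pos: [0.5364, -0.1954, 0.1831]
ee_rot: [2.336, 2.089, 0.009]
wrist_force: [8.0, 0.1, 12.0]
gripper_width: 0.02
```

```bash
python3 -m creep '[{"turn":[0,0,0],"travel":[-0.2,0,-8.5],"hand":255},{"turn":[0,0,0],"travel":[0.2,0,-8.5],"hand":255},{"turn":[0,0,0],"travel":[0.6,-0.1,-8.5],"hand":255},{"turn":[0,0,0],"travel":[1,-0.1,-7.5],"hand":255},{"turn":[0,0,0],"travel":[0.7,0,-4],"hand":255},{"turn":[0,0,0],"travel":[0,0,0],"hand":255}]'
python3 -m creep '[{"turn":[0,0,0],"travel":[0.4,0,-2],"hand":255},{"turn":[0,0,0],"travel":[0,0,0],"hand":255}]'
```

```text
time_s: 17.4
tcp_pos: [0.5383, -0.1957, 0.1477]
ee_rot: [2.337, 2.089, 0.007]
wrist_force: [-1.7, 2.1, 23.2]
gripper_width: 0.0199
time_s: 17.6
tcp_pos: [0.5384, -0.1958, 0.1471]
ee_rot: [2.336, 2.089, 0.006]
wrist_force: [-9.1, 4.4, 36.7]
gripper_width: 0.0198
```

```bash
python3 - <<'E'
from h import *
s=robot.camera("scene");crop(s,150,140,130,200,3,"pics/c8.png");o=robot.get_obs();print(o["tcp_pos"],o["wrist_force"])
for q in(1.0,1.1,1.2):
    a=1.047-q;l=np.array([.085-.17*np.cos(a),.17*np.sin(a)-.1472]);c=np.array([.6226,-.1638,.334])+[l[0]*.9944,-.1056*l[0],l[1]];print(q,P("scene",c))
E
```

```text
[ 0.53841317 -0.19574674  0.14711534] [-8.48997296  2.7779583  35.93894357]
1.0 [206.66269328 207.00311529]
1.1 [207.09911436 211.27487039]
1.2 [207.47131876 215.88367718]
```

View pics/c8.png

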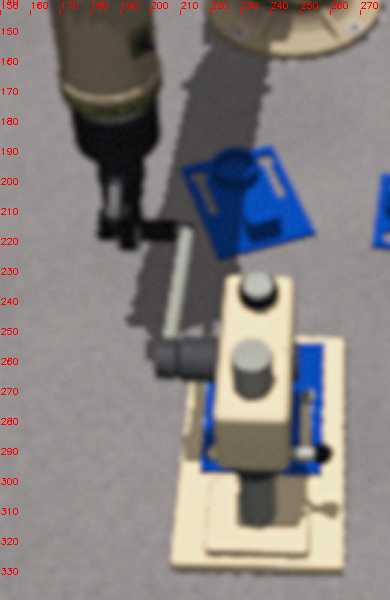

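The lever grip's inner end is at about (209,216) px, against a prediction of (207.5,215.9) for q = 1.2, so the lever is on its stop. Now I'll ease it back along the same arc.

```bash
python3 -m creep '[{"turn":[0,0,0],"travel":[-0.4,0,2],"hand":255},{"turn":[0,0,0],"travel":[-0.7,0,4],"hand":255},{"turn":[0,0,0],"travel":[-1,0.1,7.5],"hand":255},{"turn":[0,0,0],"travel":[-0.6,0.1,8.5],"hand":255},{"turn":[0,0,0],"travel":[-0.2,0,8.5],"hand":255},{"turn":[0,0,0],"travel":[0.2,0,8.5],"hand":255},{"turn":[0,0,0],"travel":[0.6,-0.1,8.5],"hand":255},{"turn":[0,0,0],"travel":[1,-0.1,8.4],"hand":255},{"turn":[0,0,0],"travel":[1.5,-0.2,8.4],"hand":255},{"turn":[0,0,0],"travel":[1.8,-0.2,8.3],"hand":255},{"turn":[0,0,0],"travel":[2.3,-0.2,8.1],"hand":255},{"turn":[0,0,0],"travel":[2.6,-0.3,8.1],"hand":255}]'
python3 -m creep '[{"turn":[0,0,0],"travel":[3.1,-0.3,7.9],"hand":255},{"turn":[0,0,0],"travel":[3.4,-0.4,7.8],"hand":255},{"turn":[0,0,0],"travel":[3.9,-0.4,7.5],"hand":255},{"turn":[0,0,0],"travel":[4.2,-0.5,7.4],"hand":255},{"turn":[0,0,0],"travel":[4.6,-0.5,7.1],"hand":255},{"turn":[0,0,0],"travel":[4.9,-0.5,7],"hand":255},{"turn":[0,0,0],"travel":[5.3,-0.6,6.6],"hand":255},{"turn":[0,0,0],"travel":[5.5,-0.6,6.4],"hand":255},{"turn":[0,0,0],"travel":[5.9,-0.6,6.1],"hand":255},{"turn":[0,0,0],"travel":[6.2,-0.7,5.8],"hand":255},{"turn":[0,0,0],"travel":[6.5,-0.7,5.4],"hand":255}]'
```

```text
time_s: 18.85
tcp_pos: [0.5464, -0.1965, 0.2328]
ee_rot: [2.336, 2.089, 0.01]
wrist_force: [14.6, -1.2, 2.9]
gripper_width: 0.0197
time_s: 19.95
tcp_pos: [0.5977, -0.2024, 0.3055]
ee_rot: [2.34, 2.092, 0.005]
wrist_force: [7.5, -1.1, 0.6]
gripper_width: 0.02
```

```bash
python3 -m creep '[{"turn":[0,0,0],"travel":[5,-0.6,4],"hand":255},{"turn":[0,0,0],"travel":[5,-0.5,3.7],"hand":255},{"turn":[0,0,0],"travel":[5,-0.5,3.4],"hand":255},{"turn":[0,0,0],"travel":[3,-0.3,2],"hand":255},{"turn":[0,0,0],"travel":[1.5,-0.2,1],"hand":255},{"turn":[0,0,0],"travel":[0,0,0],"hand":255},{"turn":[0,0,0],"travel":[0,0,0],"hand":255}]'
```

```text
time_s: 20.65
tcp_pos: [0.6168, -0.2046, 0.3192]
ee_rot: [2.341, 2.091, 0.004]
wrist_force: [6.6, -0.7, -0.1]
gripper_width: 0.0197
```

```bash
python3 -m creep '[{"turn":[0,0,0],"travel":[1.3,-0.1,0.8],"hand":255},{"turn":[0,0,0],"travel":[1,-0.1,0.6],"hand":255},{"turn":[0,0,0],"travel":[0,0,0],"hand":255},{"turn":[0,0,0],"travel":[0,0,0],"hand":255}]'
```

```text
time_s: 21.05
tcp_pos: [0.6191, -0.2049, 0.3206]
ee_rot: [2.341, 2.091, 0.004]
wrist_force: [7.5, -1.9, 0.3]
gripper_width: 0.0199
```

```bash
python3 -m creep '[{"turn":[0,0,0],"travel":[1,-0.1,0.6],"hand":255},{"turn":[0,0,0],"travel":[1,-0.1,0.6],"hand":255},{"turn":[0,0,0],"travel":[0,0,0],"hand":255},{"turn":[0,0,0],"travel":[0,0,0],"hand":255}]'
python3 -m creep '[{"turn":[0,0,0],"travel":[1,-0.1,0.6],"hand":255},{"turn":[0,0,0],"travel":[0.5,0,0.3],"hand":255},{"turn":[0,0,0],"travel":[0,0,0],"hand":255},{"turn":[0,0,0],"travel":[0,0,0],"hand":255}]'
```

```text
time_s: 21.45
tcp_pos: [0.6205, -0.205, 0.3215]
ee_rot: [2.342, 2.092, 0.002]
wrist_force: [5.5, -1.2, -0.8]
gripper_width: 0.0198
time_s: 21.85
tcp_pos: [0.6207, -0.2051, 0.3215]
ee_rot: [-2.342, -2.092, 0.001]
wrist_force: [-1.0, -0.1, -4.2]
gripper_width: 0.0198
```

The lever is against its rest stop, since the force has reversed. Release, rise and back away.

```bash
python3 -m creep '[{"turn":[0,0,0],"travel":[0,0,0],"hand":0},{"turn":[0,0,0],"travel":[0,0,0],"hand":0},{"turn":[0,0,0],"travel":[0,0,0],"hand":0},{"turn":[0,0,0],"travel":[0,0,0],"hand":0},{"turn":[0,0,0],"travel":[0,0,0],"hand":0},{"turn":[0,0,0],"travel":[0,0,15],"hand":0},{"turn":[0,0,0],"travel":[0,0,30],"hand":0},{"turn":[0,0,0],"travel":[0,0,35],"hand":0},{"turn":[0,0,0],"travel":[-30,-10,10],"hand":0},{"turn":[0,0,0],"travel":[-40,-20,0],"hand":0},{"turn":[0,0,0],"travel":[-40,-30,0],"hand":0},{"turn":[0,0,0],"travel":[-10,-30,0],"hand":0}]'
python3 -m creep '[{"turn":[0,0,0],"travel":[-10,-30,0],"hand":0},{"turn":[0,0,0],"travel":[0,0,0],"hand":0},{"turn":[0,0,0],"travel":[0,0,0],"hand":0}]'
python3 - <<'E'
from h import *
t=robot.camera("top");s=robot.camera("scene");a=crop(t,220,90,100,110,4);b=crop(s,160,170,110,165,3)
c=np.zeros((600,740,3),np.uint8);c[:440,:400]=a;c[:495,405:735]=b
cv2.imwrite("pics/c9.png",c[:,:,::-1]);o=robot.get_obs();print(o["tcp_pos"],o["wrist_force"])
E
```

```text
time_s: 23.05
tcp_pos: [0.4978, -0.2962, 0.4138]
ee_rot: [2.343, 2.09, -0.002]
wrist_force: [1.4, -1.0, 0.5]
gripper_width: 0.0858
time_s: 23.35
tcp_pos: [0.4908, -0.3258, 0.4119]
ee_rot: [-2.345, -2.091, -0.0]
wrist_force: [0.7, 0.2, 0.4]
gripper_width: 0.0858
[ 0.49174271 -0.32395885  0.41221517] [ 0.11958892  0.4440084  -0.10451231]
```

View pics/c9.png

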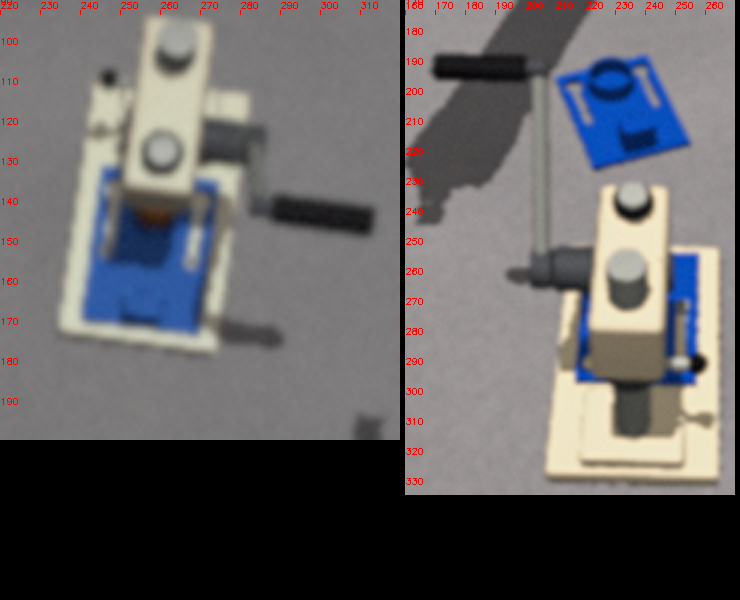

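The carrier is still home with its nose edge at about row 297 in the scene view. The lever is back at rest with its grip at (169–200,192), the same as at the start, and the gripper is clear.

```bash
python3 -c "
from station import robot
print(robot.job_done())"
```

```text
the job is handed in; nothing more can be done
None
```

I fitted the blue carrier to the crimper, swung the lever down to its stop, eased it back up to rest, and handed the job in at about 23.5 s of the 64 s allowed.

- **Carrier:** I picked it up by its grip block, lowered the keyholes over the screws and slid it about 62 mm, against the nominal 60 mm. It then held firm against a 23 N push. In the pictures the screw heads sit at the slot ends, and its nose corner came within 0.3 px of the home position. That check assumed the crimper sits 2 mm further in +x than my first fit.
- **Lever down:** I pinched the grip and swung it along its arc until the drop matched the 1.2 rad stop and the force rose sharply to about 37 N. The picture agreed to about 1.5 px.
- **Lever up:** I eased it back in small steps at roughly 0.5 rad/s or less, still pinched, until the force reversed at the rest stop. Only then did I let go.
- **Last picture:** The carrier was still home, the lever was at rest as at the start, and the gripper was clear with the wrist force near zero.

Two things were not checked directly. The crimp on the cap is hidden under the head, so I inferred it from the lever reaching its stop. I did not check the other bench items again at the end, apart from one empty carrier that was still in place.

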